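# Close up the plate exposure unit and start it

## Task

Close up the exposure unit and start it, by touch alone: press its glass lid fully shut, then push the steel bolt at its front fully home over the lid, then on the control box press the raised end of the rocker switch fully down, and last press the large round start button all the way in and let it spring back. Keep that order, do not lift the lid further open, and do not press the small round stop button or the square test key. Pick nothing up and leave all the loose things where they stand.

Things in the scene. Friction and masses are not known exactly. Their poses are not given: they have to be found in the camera images.
- unit: Grey plate exposure unit, 220 (its x) x 240 (its y) x 70 mm tray fixed to the table, with a glass lid in an aluminium frame on top; its far (+x) edge carries the lid's hinge and its front (-x) middle carries a steel push bolt. Origin: centre of the underside; z up.
- lid (a joint): Lid angle in rad: 0 = shut (lid lies flat on the tray, its top 89 mm above the table). It starts ajar at 0.12 to 0.24, front edge raised 25 to 50 mm, and stays at any angle because its hinge is stiff: about 1 to 5 N down on the front edge closes it.
- lid_strip (a point): Point on the top face of the lid's 30 mm wide front frame strip, mid-strip, 75 mm to the unit's +y side of the bolt. A good place to press; it moves with the lid.
- bolt (a joint): Travel of the steel push bolt at the front of the unit, in m: starts 0 to 0.004 (withdrawn), 0.025 = fully home, its tongue 24 mm over the lid. It slides level along the unit's +x; about 2 to 4 N moves it and it stays where left.
- bolt_tab (a point): Centre of the front (-x) face of the bolt's upright tab, 105 mm above the table. The tab is 36 mm wide (unit y), 42 mm tall (84 to 126 mm above the table) and 8 mm thick; the room in front of it and below is free. It moves with the bolt.
- console: Grey control box 130 (its x) x 250 (its y) x 45 mm fixed to the table, on either side of the exposure unit. Four black controls in aluminium surrounds stand in a row along its y, 58 mm apart, 12 mm to the front of its middle line; which control is in which place changes. Origin: centre of the underside; z up.
- rocker (a joint): Angle of the rocker switch in rad: 0 = off (the end away from the robot, console +x, stands raised), 0.4 = fully on (that end fully down). It stays where left; about 2 to 4 N on the raised end turns it.
- rocker_on (a point): Point on the top of the raised end of the rocker (the long rectangular control, 56 mm along console x, 28 mm wide), 19 mm from its pivot, about 76 mm above the table when off; it goes down about 7.5 mm. It moves with the rocker.
- start (a joint): Travel of the start button (m), 0 = out, 0.006 = fully pressed; springs back by itself; fully pressed takes about 4.5 N.
- start_top (a point): Centre of the top of the start button, the large round one (36 mm across), 67 mm above the table. It moves with the button.
- stop (a joint): Travel of the stop button (m), 0 = out.
- stop_top (a point): Centre of the top of the stop button, the small round one (20 mm across), 67 mm above the table. Not to be pressed.
- test (a joint): Travel of the lamp test key (m), 0 = out.
- test_top (a point): Centre of the top of the lamp test key, the square one (24 mm), 67 mm above the table. Not to be pressed.
- ink_jar: Bystander, loose, to be left where it is: glass jar with white cap, 52 mm across, 70 mm tall. Origin at the centre of its underside.
- ink_tin: Bystander, loose, to be left where it is: steel tin, 56 mm across, 60 mm tall. Origin at the centre of its underside.
- block: Bystander, loose, to be left where it is: wooden block 70 x 45 x 35 mm. Origin at the centre of its underside.
- copper_plate: Bystander, loose, to be left where it is: bare copper plate 60 x 75 x 6 mm lying flat. Origin at the centre of its underside.
- brayer: Bystander, loose, to be left where it is: hand ink roller lying flat, black roller 100 mm long, 40 mm across, wooden handle towards its -x. Origin on the table under the middle of the roller.
- palette_knife: Bystander, loose, to be left where it is: wide-bladed palette knife lying flat, 200 mm long along its x, wooden handle towards its -x. Origin on the table, within its length.
- brush_pot: Bystander, loose, to be left where it is: white pot 68 mm across, 85 mm tall, with brush handles up to 154 mm high. Origin at the centre of its underside.

How it is judged:
By the outcome, as a careful person would: the job done as asked, in the order asked, and still so for the second after the job is handed in, with the robot touching nothing.
It also fails if it takes over 64 s, if anything falls off the work surface, if the arm or the gripper's body presses on something with over 40 N, if the wrist force passes 120 N, or if a joint passes its speed limit or range.

## Robot

A 7-joint arm with a two-finger parallel gripper is mounted at the origin on the work surface. World frame = base frame: x ahead of the robot, y to its left, z up, the work surface at z = 0. Lengths are in mm, angles in rad, forces in N, time in s.
With the tool pointing down it reaches from about 400 to 875 mm from the base axis. Payload 4.4 kg.
Tool frame: the origin (TCP) lies at the very end of the fingers, on their centre line; the grasp point (between the pads) lies 19 mm behind it; z points along the fingers, x is the direction in which the jaws open and shut, and the axes are right-handed (so a half turn about z gives the same grasp; the last joint's range is limited). The gripper opens to 85 mm and grips with 20 to 120 N. Pads are 22 mm wide; open, the fingers measure 114 mm over their backs; the gripper's body (76 mm by 85 mm) begins 54 mm behind the grasp point. The pads swing forward as they close: fully open they stand 13 mm farther back than shut.
Start: joints at [-1.401, 0.628, 0.038, 1.517, -0.027, 0.996, -0.02], TCP at [151.827, 632.034, 196.013] pointing down, gripper open.
Joint ranges: [-3.06, 3.06], [-0.37, 2.12], [-1.25, 1.32], [0.18, 2.47], [-1.1, 4.24], [0.23, 1.98], [-2.94, 2.94]. Speed limits (rad/s): [2.57, 2.57, 3.14, 3.14, 3.14, 3.14, 3.14].

## Interface

Orientations are given as [roll, pitch, yaw] about the fixed x, y, z axes, in that order (R = Rz(yaw) Ry(pitch) Rx(roll)).
In Python, from cell import telemetry, get_image, get_calibration, ctrl gives the robot as it stands. The module is installed in compiled form; this text tells all that it offers.
- The arm moves only by the tool arm_command, never from a script. Its arguments are lists of equal length, an entry for each row: "rot": the turn, a rotation vector about the world's x, y, z in degrees, a list of three; "slide": the shift along the world's x, y, z in mm, a list of three; "gripper": the finger opening in mm, from 0 to 85.4. A call has 1 to 5 rows; each row shifts and turns the pose as measured when the row begins; what a row does not reach is not made up. A row lasts 1/12 s, in which the tool goes at most 41.7 mm and 7.16 degrees, less where a joint would pass 70% of its speed; a pose out of reach is approached as far as the arm can. A call with a gripper value outside its range is refused whole. The fingers move at their own pace and stop on an object; the grip force is fixed at half the most. Time passes only in rows, so rows that do not move let the fingers close. It gives the time, the measured TCP pose, the force and the opening at its end, in the units of the state.
- telemetry.read_state(): the state, without advancing time (a new reading comes with each control period).
- get_image(name): name is "side" or "top"; returns (picture, depth): 420x560x3 uint8, red, green, blue; 420x560 float32, mm along the optical axis (not along the pixel's ray), 0 where there is no reading.
- get_calibration(name): a dict with "fx", "fy", "cx", "cy" (pixels), "xyz" and "attitude" of the camera in the world. Camera axes: x right, y up, looking along -z (the intrinsics and any distortion apply to the point x, -y, -z); pixel columns grow to the right and rows downward; lengths in mm; the calibration is good to about 2 mm. A picture is of the moment at which its call begins. get_calibration takes no time and is no camera call.
- ctrl.finish_job(): hands the job in, once; it reports no verdict.
The state is a dict: "clock": time; "qpos": joint angles; "qd": joint speeds; "tau": joint torques, N m; "eef_pos": TCP position; "tool_rot": TCP orientation; "force": force on the tool from outside, world axes, zero at the start; "torque": the same for the moment, N m; "width": finger opening in mm.
Only numpy, scipy, OpenCV 4.12 (cv2) and the standard library are available. Lean on these libraries where they do the work, as an engineer would, in place of code of your own. Each camera call takes 0.05 s, during which the arm holds its last target.

## Working session

There is one attempt and no reset: what is moved stays moved. The work goes in short steps, Python scripts to look and compute and a tool call to move; the robot and the scene stay as the last step left them, time stands still between calls to the robot, and variables do not carry over. Pictures are saved under pics/ and viewed, and the job is handed in when it is done.

Besides the shell and the picture viewer there is one more tool, called in YAML: its name, and indented under it one key for each argument. arm_command: Moves the arm, as the interface text tells. Its arguments: {"type":"object","properties":{"rot":{"type":"array"},"slide":{"type":"array"},"gripper":{"type":"array"}},"required":["rot","slide","gripper"]}

```bash
mkdir -p pics
cat > h.py <<'E'
import numpy as np, cv2
from cell import telemetry, get_image, get_calibration, ctrl
E
python3 - <<'E'
from h import *
for n in ("side","top"):
    p,d=get_image(n); np.savez(f"{n}0.npz",p=p,d=d); cv2.imwrite(f"pics/{n}0.png",cv2.cvtColor(p,cv2.COLOR_RGB2BGR)); print(n,get_calibration(n))
print(telemetry.read_state())
E
```

```text
side {'fx': 409.93117613912165, 'fy': 409.93117613912165, 'cx': 278.57724298598714, 'cy': 208.04647562698014, 'xyz': array([ 507.51461442, -741.11082759,  671.31167932]), 'attitude': array([ 0.90735425,  0.0193442 , -0.10670466])}
top {'fx': 441.6546282795242, 'fy': 441.6546282795242, 'cx': 279.618273190911, 'cy': 210.48403655402703, 'xyz': array([ 471.48156229,  -19.41629853, 1315.81785456]), 'attitude': array([ 0.06604239, -0.00467062, -1.57765737])}
{'clock': 0.1, 'qpos': array([-1.40080985,  0.62923741,  0.03841257,  1.51825856, -0.02698423,
        0.99632538, -0.02004522]), 'qd': array([-1.44511188e-03, -2.02008263e-03,  3.35316653e-04, -3.13686655e-03,
       -3.77437674e-05,  6.51616918e-04, -3.70580770e-04]), 'tau': array([ 4.50780193e-03, -5.64536369e+01,  1.23060454e+00, -1.93972743e+01,
        1.12584379e-02,  5.40744164e-03,  2.92682512e-05]), 'eef_pos': array([151.65612109, 631.41968012, 195.19405843]), 'tool_rot': array([3.14158186e+00, 1.71172575e-03, 1.33499945e+00]), 'force': array([-0.66574443,  0.45692606, -1.14836252]), 'torque': array([ 0.03176959, -0.01686031, -0.03141362]), 'width': 85.39805762493039}
```

View pics/side0.png

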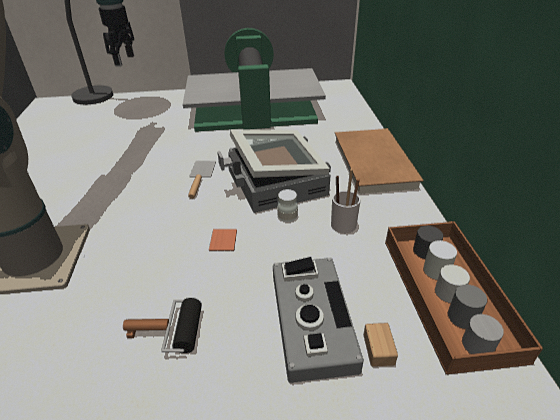

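View pics/top0.png

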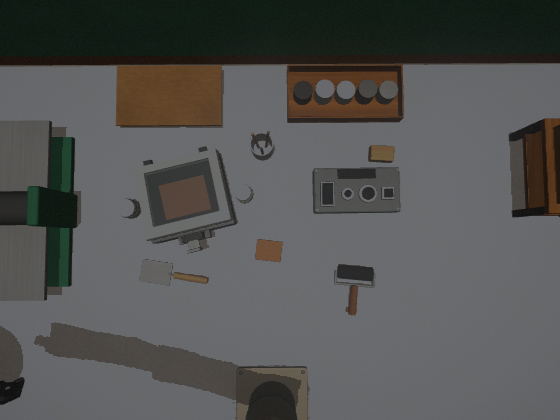

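The side view shows the unit at about (275,165), with its bolt tab near (225,160). The console is at about (317,320). In the top view the unit is at (187,195), its bolt tab at about (195,243), and the console at (357,190). The console's controls from left to right are rocker (327,193), stop (348,194), start (368,194) and test (388,194).

```bash
cat >> h.py <<'E'
from scipy.spatial.transform import Rotation as Ro
C={n:get_calibration(n) for n in ("side","top")}
def ray(n,u,v):
    c=C[n]; d=np.array([(u-c['cx'])/c['fx'],-(v-c['cy'])/c['fy'],-1.])
    return c['xyz'],Ro.from_euler('xyz',c['attitude']).as_matrix()@d
def wd(n,u,v,dep): o,d=ray(n,u,v); return o+d*dep
def pl(n,u,v,z): o,d=ray(n,u,v); return o+d*((z-o[2])/d[2])
def proj(n,P):
    c=C[n]; q=Ro.from_euler('xyz',c['attitude']).as_matrix().T@(np.asarray(P)-c['xyz']); return np.array([c['cx']+c['fx']*q[0]/-q[2], c['cy']+c['fy']*q[1]/q[2]])
def tri(a,b):
    o1,d1=ray("side",*a); o2,d2=ray("top",*b); s=np.linalg.lstsq(np.c_[d1,-d2],o2-o1,rcond=None)[0]
    p,q=o1+d1*s[0],o2+d2*s[1]; return (p+q)/2,np.linalg.norm(p-q)
def cloud(n,d):
    v,u=np.mgrid[:420,:560]; c=C[n]
    D=np.stack([(u-c['cx'])/c['fx'],-(v-c['cy'])/c['fy'],-np.ones(u.shape)],-1)*d[...,None]
    return D@Ro.from_euler('xyz',c['attitude']).as_matrix().T+c['xyz']
E
python3 - <<'E'
from h import *
for n,pts in (("side",[(310,316),(224,160),(300,265),(222,240),(100,300)]),("top",[(368,194),(195,243),(327,193),(348,194),(388,194),(270,250),(300,300),(365,178)])):
    z=np.load(n+"0.npz"); c=cloud(n,z['d'])
    for u,v in pts: print(n,u,v,c[v,u].round(1))
z=np.load("top0.npz");p=cv2.cvtColor(z['p'],cv2.COLOR_RGB2BGR)
a=cv2.resize(p[140:260,130:250],(600,600),interpolation=cv2.INTER_CUBIC)
a=np.clip(a*1.8,0,255).astype(np.uint8);cv2.imwrite("pics/c1.png",a)
a=cv2.resize(p[155:225,305:410],None,fx=7,fy=7,interpolation=cv2.INTER_CUBIC)
cv2.imwrite("pics/c2.png",np.clip(a*1.8,0,255).astype(np.uint8))
p=cv2.cvtColor(np.load("side0.npz")['p'],cv2.COLOR_RGB2BGR)
cv2.imwrite("pics/c3.png",cv2.resize(p[120:220,210:340],None,fx=6,fy=6,interpolation=cv2.INTER_CUBIC))
cv2.imwrite("pics/c4.png",cv2.resize(p[250:385,265:370],None,fx=4.4,fy=4.4,interpolation=cv2.INTER_CUBIC))
E
```

```text
side 310 316 [ 601.2 -287.2   63.3]
side 224 160 [451.7 214.8  99.3]
side 300 265 [ 600.8 -166.9   70.7]
side 222 240 [436.8   3.    3.7]
side 100 300 [ 183.4 -147.8    1.1]
top 368 194 [ 599.2 -277.1   68.6]
top 195 243 [464.  206.3 104. ]
top 327 193 [ 602.3 -160.2   72.9]
top 348 194 [ 599.6 -220.4   67.7]
top 388 194 [ 598.9 -334.1   68.3]
top 270 250 [441.3   3.1   7.9]
top 300 300 [293.5 -84.5  -1.7]
top 365 178 [ 648.8 -274.9   41.6]
```

View pics/c1.png

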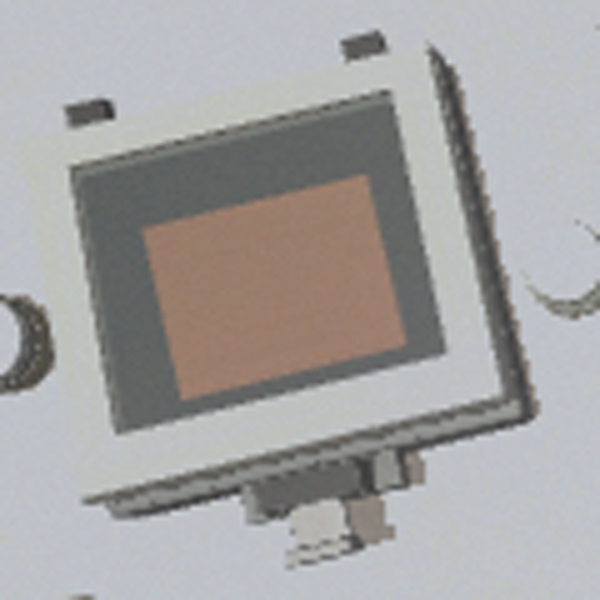

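View pics/c2.png

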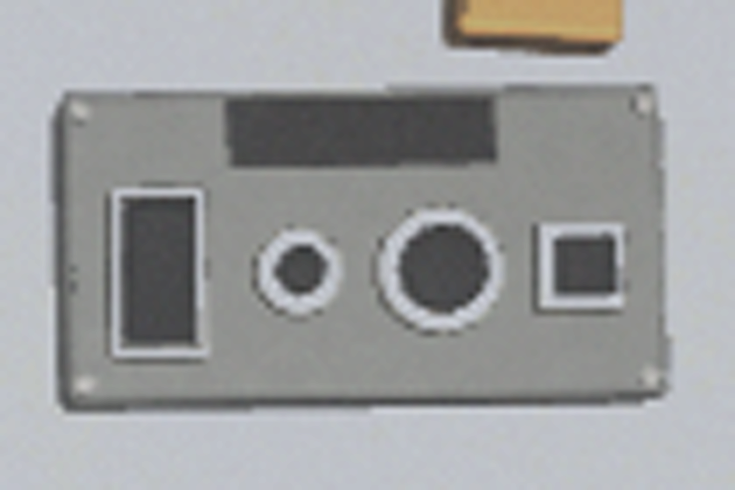

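View pics/c3.png

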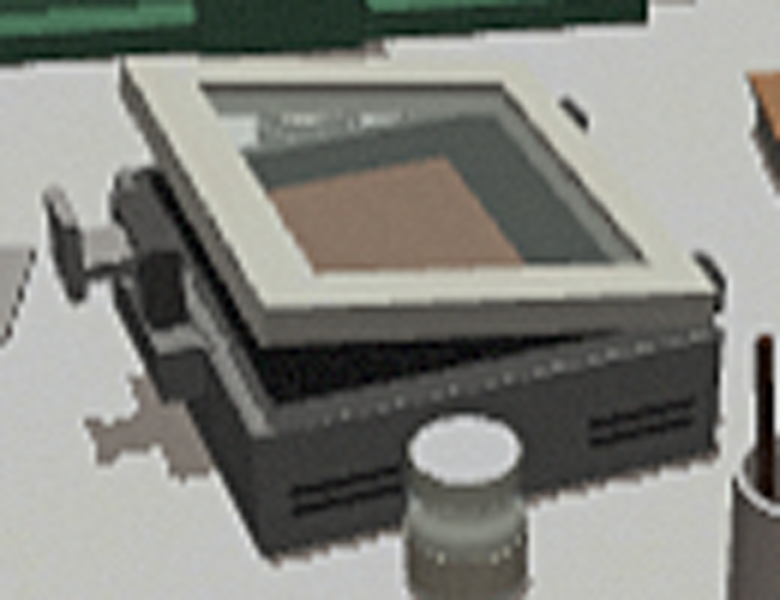

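View pics/c4.png

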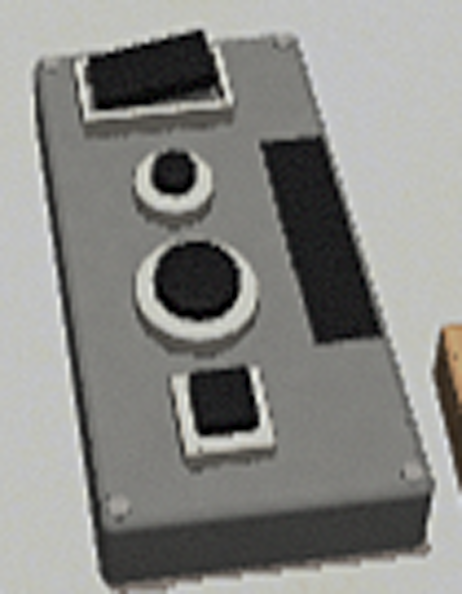

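Run:
```python
from h import *
z=np.load("top0.npz");p=z['p'];c=cloud("top",z['d'])
zs=np.load("side0.npz");cs=cloud("side",zs['d']);ps=zs['p']
# lid frame: points in world region with z 85..150, pale
def lidpts(c,p):
    hsv=cv2.cvtColor(p,cv2.COLOR_RGB2HSV)
    m=(c[...,2]>82)&(c[...,2]<150)&(c[...,0]>480)&(c[...,0]<760)&(c[...,1]>80)&(c[...,1]<400)
    return m
for n,c_,p_ in(("top",c,p),("side",cs,ps)):
    m=lidpts(c_,p_); P=c_[m]; print(n,len(P), p_[m].mean(0))
    br=p_[m].mean(1); P=P[br>np.percentile(br,50)]
    X=P
    for k in range(8):
        A=np.c_[X[:,:2],np.ones(len(X))]; co=np.linalg.lstsq(A,X[:,2],rcond=None)[0]
        r=P[:,2]-np.c_[P[:,:2],np.ones(len(P))]@co; X=P[abs(r)<3]
    g=co[:2]; print("plane",co,"n",len(X),"tilt",np.arctan(np.hypot(*g)),"dir of -grad",np.arctan2(-g[1],-g[0]),"std",r[abs(r)<3].std())
    rect=cv2.minAreaRect(X[:,:2].astype(np.float32)); print(rect)
# lid corners by iterating plane from top
    if n=="top": cot=co
for uv in [(146,239.6),(231,220),(216,150),(136,169)]:
    zz=110
    for k in range(10): P=pl("top",*uv,zz); zz=cot@[P[0],P[1],1]
    print("corner",uv,P.round(1))
# bolt tab
m=(c[...,2]>80)&(c[...,0]>420)&(c[...,0]<490)&(c[...,1]>150)&(c[...,1]<260)
vv,uu=np.where(m)
for v,u in zip(vv,uu): print((u,v),c[v,u].round(0),end=' ')
print()
m=(cs[...,2]>78)&(cs[...,0]>420)&(cs[...,0]<490)&(cs[...,1]>150)&(cs[...,1]<260)
vv,uu=np.where(m)
for v,u in zip(vv,uu): print((u,v),cs[v,u].round(0),end=' ')
```

```text
top 6435 [83.02035742 79.93442113 76.83092463]
plane [-1.89497313e-01 -4.51878936e-02  2.34490306e+02] n 2113 tilt 0.19240082781467968 dir of -grad 0.2340901645895345 std 1.5576386384641812
((601.8776245117188, 244.94692993164062), (207.09910583496094, 234.85736083984375), 13.43348217010498)
side 3510 [133.93988604 131.69344729 122.42763533]
plane [-1.89708563e-01 -4.67034940e-02  2.31935625e+02] n 1177 tilt 0.19294245516392342 dir of -grad 0.241385319139721 std 0.9544290764409653
((598.26318359375, 245.75155639648438), (206.82179260253906, 238.74986267089844), 13.708698272705078)
corner (146, 239.6) [474.1 332.6 129.6]
corner (231, 220) [525.1 105.2 130.2]
corner (216, 150) [723.6 151.5  90.5]
corner (136, 169) [671.3 374.8  90.4]
(np.int64(189), np.int64(234)) [489. 221. 113.] (np.int64(190), np.int64(234)) [489. 219. 111.] (np.int64(191), np.int64(234)) [488. 215. 116.] (np.int64(192), np.int64(234)) [489. 214. 110.] (np.int64(193), np.int64(234)) [489. 211. 111.] (np.int64(194), np.int64(234)) [489. 209. 108.] (np.int64(195), np.int64(234)) [488. 205. 112.] (np.int64(196), np.int
[... 27550 characters left out ...]
int64(170)) [448. 189.  84.] (np.int64(224), np.int64(170)) [450. 193.  82.] (np.int64(234), np.int64(170)) [476. 188.  83.] (np.int64(235), np.int64(170)) [479. 186.  84.] (np.int64(236), np.int64(170)) [482. 187.  82.] (np.int64(237), np.int64(170)) [484. 186.  83.] (np.int64(238), np.int64(170)) [487. 190.  80.] (np.int64(239), np.int64(170)) [490. 190.  80.] (np.int64(234), np.int64(171)) [476. 187.  80.] (np.int64(235), np.int64(171)) [479. 186.  80.] (np.int64(236), np.int64(171)) [481. 188.  79.] (np.int64(237), np.int64(171)) [484. 188.  79.] (np.int64(238), np.int64(171)) [487. 185.  80.] (np.int64(234), np.int64(172)) [476. 183.  80.] (np.int64(235), np.int64(172)) [479. 184.  79.]
```

The unit's yaw comes out at about 0.235 rad, with the front of the tab near (442,205). The lid front edge is at z≈130, a tilt of 0.192, which is inside the stated range. Next I measure the controls and check that the path to the lid is clear.

Run:
```python
from h import *
z=np.load("top0.npz");c=cloud("top",z['d']);cs=cloud("side",np.load("side0.npz")['d'])
A=np.array([152,632.]);B=np.array([493,294.]);d=(B-A)/np.linalg.norm(B-A);L=np.linalg.norm(B-A)
for n,cc in (("top",c),("side",cs)):
    P=cc.reshape(-1,3);r=P[:,:2]-A;s=r@d;t=r@[-d[1],d[0]]
    for lo in range(60,480,60):
        m=(abs(t)<90)&(s>lo)&(s<lo+60)
        print(n,lo,P[m,2].max().round() if m.any() else None)
# controls: dark blobs in top, console surface z
p=z['p'];g=p.max(2)
roi=np.zeros(g.shape,bool);roi[178:210,313:400]=1
m=((g<55)&roi).astype(np.uint8)
n,lab,st,ce=cv2.connectedComponentsWithStats(m)
for i in range(1,n):
    if st[i,4]>20: print("top",st[i],ce[i].round(1),pl("top",*ce[i],67).round(1),np.median(c[lab==i],0).round(1))
ps=np.load("side0.npz")['p'];g=ps.max(2);roi=np.zeros(g.shape,bool);roi[255:356,280:330]=1
n,lab,st,ce=cv2.connectedComponentsWithStats(((g<48)&roi).astype(np.uint8))
for i in range(1,n):
    if st[i,4]>20: print("side",st[i],ce[i].round(1),pl("side",*ce[i],67).round(1),np.median(cs[lab==i],0).round(1))
# checks
for zlo,zhi in((-8,8),):
    m=(abs(c[...,0]-300)<40)&(abs(c[...,1]+100)<60);print("table z top",np.median(c[m][:,2]))
m=(c[...,2]>35)&(c[...,2]<55)&(c[...,0]>500)&(c[...,0]<700)&(c[...,1]<-90)
print("console rect",cv2.minAreaRect(c[m][:,:2].astype(np.float32)),np.median(c[m][:,2]))
```

```text
top 60 10.0
top 120 9.0
top 180 10.0
top 240 8.0
top 300 10.0
top 360 17.0
top 420 134.0
side 60 1.0
side 120 1.0
side 180 1.0
side 240 2.0
side 300 4.0
side 360 5.0
side 420 129.0
top [338 178  24   1  24] [349.5 178. ] [ 645.5 -225.6   67. ] [ 648.4 -229.3   46.2]
top [323 183  10  21 210] [327.5 193. ] [ 603.  -162.3   67. ] [ 602.3 -162.7   71.9]
top [362 187  13  13 120] [367.9 192.8] [ 602.6 -277.2   67. ] [ 602.2 -277.3   67.5]
top [384 189   9   8  70] [388.1 192.5] [ 603.4 -334.8   67. ] [ 602.  -334.2   67.6]
top [345 190   6   7  34] [347.6 193. ] [ 602.6 -219.6   67. ] [ 602.4 -219.9   67.6]
side [285 257  30  18 362] [299.3 266. ] [ 599.6 -166.1   67. ] [ 599.3 -168.5   68.8]
side [324 282   6  19  55] [327.7 288.5] [ 644.6 -231.2   67. ] [ 649.5 -210.5   44.4]
side [300 285   9   9  70] [304.  288.9] [ 599.8 -226.7   67. ] [ 600.1 -224.7   64.7]
side [300 305  19  18 265] [309.2 313.4] [ 600.2 -284.1   67. ] [ 600.2 -282.6   64.9]
side [282 332   4  24  24] [283.2 343.5] [ 546.6 -340.    67. ] [ 548.8 -315.5   35.6]
side [308 333  16  16 196] [315.3 340.8] [ 601.  -341.3   67. ] [ 601.1 -339.9   64.8]
table z top 0.5963588357321896
console rect ((610.9658203125, -429.64141845703125), (614.8001708984375, 136.4373321533203), 88.53974914550781) 45.70545693758686
```

The views agree to within about 6 mm. The controls sit about 58 mm apart at z≈67, as stated, and the path is clear. I set off towards the lid with the fingers closing.

arm_command:
  rot:
    - [0,0,5]
    - [0,0,5]
    - [0,0,5]
    - [0,0,5]
    - [0,0,5]
  slide:
    - [26,-26,0]
    - [26,-26,0]
    - [26,-26,0]
    - [26,-26,0]
    - [26,-26,0]
  gripper: [0,0,0,0,0]

```text
clock: 0.52
eef_pos: [272.2, 503.0, 191.7]
tool_rot: [-3.133, 0.001, 1.81]
force: [0.5, 0.4, 0.1]
width: 25.6
```

arm_command:
  rot:
    - [0,0,0]
    - [0,0,0]
    - [0,0,0]
    - [0,0,0]
    - [0,0,0]
  slide:
    - [29,-28,1]
    - [29,-28,1]
    - [29,-28,1]
    - [29,-28,0]
    - [29,-28,0]
  gripper: [0,0,0,0,0]

```text
clock: 0.93
eef_pos: [419.6, 355.7, 193.4]
tool_rot: [-3.13, 0.002, 1.819]
force: [1.4, 0.8, -0.1]
width: 0.5
```

arm_command:
  rot:
    - [0,0,0]
    - [0,0,0]
    - [0,0,0]
    - [0,0,0]
  slide:
    - [29,-28,0]
    - [29,-28,0]
    - [20,-18,0]
    - [0,0,0]
  gripper: [0,0,0,0]

```text
clock: 1.27
eef_pos: [506.5, 267.6, 192.3]
tool_rot: [-3.131, 0.009, 1.805]
force: [0.1, 0.1, 0.4]
width: -0.0
```

arm_command:
  rot:
    - [0,0,0]
    - [0,0,0]
    - [0,0,0]
    - [0,0,0]
  slide:
    - [-13,27,0]
    - [0,0,-20]
    - [0,0,-20]
    - [0,0,0]
  gripper: [0,0,0,0]

```text
clock: 1.6
eef_pos: [496.0, 291.8, 150.9]
tool_rot: [-3.132, 0.01, 1.794]
force: [-0.6, -0.4, -0.4]
width: -0.2
```

```bash
cat > snap.py <<'E'
import sys
from h import *
k=sys.argv[1]
out=[]
for n in ("side","top"):
    p,d=get_image(n); np.savez(f"{n}{k}.npz",p=p,d=d)
    s=telemetry.read_state()['eef_pos']; u,v=proj(n,s); print(n,"tcp",s.round(1),"px",u.round(1),v.round(1))
    if len(sys.argv)>2: u,v=proj(n,[float(x) for x in sys.argv[2].split(',')])
    x,y=int(np.clip(u-48,0,464)),int(np.clip(v-45,0,330)); print("crop origin",x,y,"x4")
    b=cv2.cvtColor(p,cv2.COLOR_RGB2BGR); 
    if n=="top": b=np.clip(b*1.8,0,255).astype(np.uint8)
    out.append(cv2.resize(b[y:y+90,x:x+96],None,fx=4.1,fy=4.1,interpolation=cv2.INTER_CUBIC))
cv2.imwrite(f"pics/s{k}.png",np.hstack(out)[:, :800])
E
python3 snap.py 1
```

```text
side tcp [496.9 291.7 152.4] px 238.5 127.8
crop origin 190 82 x4
top tcp [498.  292.  153.6] px 158.9 230.4
crop origin 110 185 x4
```

View pics/s1.png

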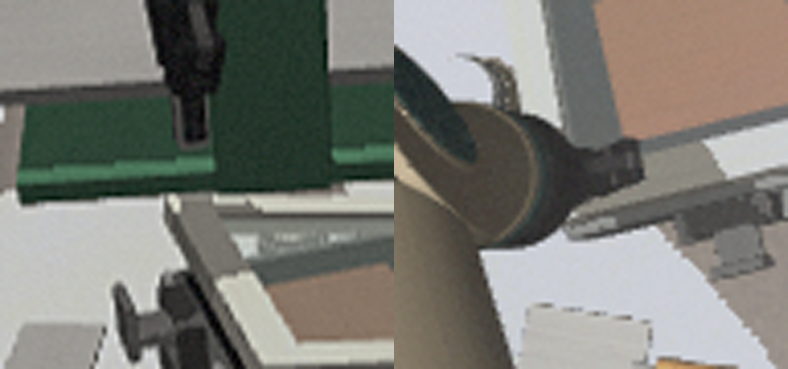

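The visible finger end is at side px (236,117) and top px (166,226). That is several pixels from the projected TCP, so I check it with depth before pressing.

Run:
```python
from h import *
cs=cloud("side",np.load("side1.npz")['d']);ct=cloud("top",np.load("top1.npz")['d'])
for v in range(96,124,3): print("side",v,[tuple(cs[v,u].round(0).astype(int)) for u in (232,236,240)])
for v in (220,224,228): print("top",v,[tuple(ct[v,u].round(0).astype(int)) for u in range(150,174,3)])
s=telemetry.read_state();print(s['eef_pos'],s['tool_rot'],s['qpos'],s['force'])
print(tri((236.5,117.5),(165,226)))
```

```text
side 96 [(np.int64(488), np.int64(275), np.int64(251)), (np.int64(498), np.int64(234), np.int64(268)), (np.int64(508), np.int64(239), np.int64(265))]
side 99 [(np.int64(487), np.int64(275), np.int64(243)), (np.int64(498), np.int64(242), np.int64(257)), (np.int64(508), np.int64(244), np.int64(255))]
side 102 [(np.int64(486), np.int64(277), np.int64(234)), (np.int64(497), np.int64(262), np.int64(240)), (np.int64(507), np.int64(265), np.int64(238))]
side 105 [(np.int64(485), np.int64(279), np.int64(225)), (np.int64(496), np.int64(261), np.int64(232)), (np.int64(506), np.int64(285), np.int64(221))]
side 108 [(np.int64(485), np.int64(284), np.int64(215)), (np.int64(495), np.int64(279), np.int64(216)), (np.int64(506), np.int64(288), np.int64(211))]
side 111 [(np.int64(484), np.int64(288), np.int64(204)), (np.int64(494), np.int64(276), np.int64(209)), (np.int64(505), np.int64(290), np.int64(202))]
side 114 [(np.int64(483), np.int64(294), np.int64(193)), (np.int64(494), np.int64(276), np.int64(201)), (np.int64(504), np.int64(286), np.int64(195))]
side 117 [(np.int64(473), np.int64(657), np.i
[... 1143 characters left out ...]
int64(268), np.int64(122))]
top 228 [(np.int64(471), np.int64(-19), np.int64(1316)), (np.int64(499), np.int64(257), np.int64(334)), (np.int64(500), np.int64(257), np.int64(310)), (np.int64(500), np.int64(253), np.int64(300)), (np.int64(501), np.int64(252), np.int64(274)), (np.int64(501), np.int64(244), np.int64(279)), (np.int64(501), np.int64(237), np.int64(281)), (np.int64(505), np.int64(266), np.int64(128))]
[497.97213599 291.97544646 153.61649677] [-3.13606174  0.00930758  1.79374675] [-0.53854469  0.57789294 -0.06935029  1.76139457  0.06129778  0.81289991
  1.15454376] [ 0.0729141  -0.27412228  0.45696076]
(array([501.20487125, 264.99041969, 196.22473995]), np.float64(13.64874445840509))
```

```bash
python3 snap.py 2
python3 - <<'E'
from h import *
cs=cloud("side",np.load("side2.npz")['d'])
P=cs.reshape(-1,3); m=(abs(P[:,0]-497)<40)&(abs(P[:,1]-285)<50)&(P[:,2]>140)&(P[:,2]<260)
Q=P[m]; Q=Q[np.argsort(Q[:,2])][:12]; print(Q.round(0))
s=telemetry.read_state(); print(s['clock'],s['eef_pos'],s['width'])
# start image: gripper at start pose open
s0=np.array([151.7,631.4,195.2]); print(proj("side",s0),proj("top",s0))
E
```

```text
side tcp [498.7 292.2 154.4] px 239.1 127.0
crop origin 191 81 x4
top tcp [499.2 292.3 154.9] px 158.6 229.9
crop origin 110 184 x4
[[498. 287. 187.]
 [504. 290. 188.]
 [496. 285. 188.]
 [493. 286. 188.]
 [490. 286. 188.]
 [496. 289. 189.]
 [488. 283. 189.]
 [506. 286. 190.]
 [498. 287. 190.]
 [493. 287. 190.]
 [485. 292. 191.]
 [501. 283. 191.]]
1.8 [499.1799684  292.34166987 154.89735419] -0.10192028055147913
[128.972975    75.58925947] [ 15.59919108 370.9087945 ]
```

View pics/s2.png

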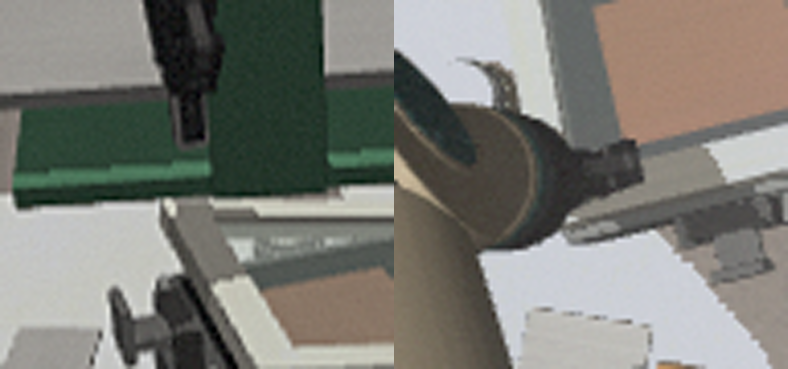

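Run:
```python
from h import *
b=cv2.cvtColor(np.load("side2.npz")['p'],cv2.COLOR_RGB2BGR)[30:150,180:300]
cv2.imwrite("pics/z2.png",cv2.resize(np.clip(b*2.0,0,255).astype(np.uint8),(600,600),interpolation=cv2.INTER_NEAREST))
cs=cloud("side",np.load("side2.npz")['d'])
for v in range(92,134,2): print(v,[tuple(int(x) for x in cs[v,u]) for u in (228,234,238,244)])
```

```text
92 [(477, 297, 253), (494, 248, 272), (504, 231, 278), (518, 233, 276)]
94 [(466, 682, 91), (493, 274, 256), (503, 229, 274), (518, 240, 268)]
96 [(465, 672, 87), (493, 258, 258), (503, 234, 267), (518, 242, 263)]
98 [(465, 648, 90), (492, 256, 253), (502, 245, 257), (517, 247, 255)]
100 [(465, 633, 89), (492, 255, 248), (502, 247, 251), (520, 577, 109)]
102 [(465, 619, 88), (491, 258, 241), (501, 259, 240), (520, 582, 100)]
104 [(464, 620, 80), (491, 258, 236), (501, 264, 233), (519, 574, 96)]
106 [(459, 741, 20), (490, 285, 219), (500, 278, 221), (519, 574, 89)]
108 [(459, 730, 16), (489, 281, 215), (500, 276, 216), (518, 575, 82)]
110 [(459, 717, 14), (489, 283, 208), (499, 279, 210), (518, 571, 76)]
112 [(459, 694, 16), (488, 283, 203), (499, 276, 205), (517, 577, 66)]
114 [(458, 678, 16), (488, 282, 197), (498, 278, 199), (516, 569, 62)]
116 [(458, 661, 16), (487, 283, 191), (498, 286, 189), (516, 571, 54)]
118 [(458, 640, 18), (480, 645, 14), (494, 642, 15), (515, 580, 43)]
120 [(458, 629, 16), (479, 626, 15), (494, 620, 17), (515, 573, 38)]
122 [(458, 607, 18), (479, 604, 18), (493, 601, 19), (514, 572, 31)]
124 [(458, 591, 18), (479, 586, 19), (493, 586, 19), (514, 576, 22)]
126 [(457, 588, 12), (478, 585, 12), (492, 588, 10), (513, 570, 17)]
128 [(457, 588, 4), (478, 588, 3), (492, 587, 2), (513, 574, 8)]
130 [(456, 586, -1), (483, 335, 124), (494, 335, 123), (511, 343, 118)]
132 [(456, 573, -2), (482, 318, 126), (494, 320, 124), (511, 327, 120)]
```

View pics/z2.png

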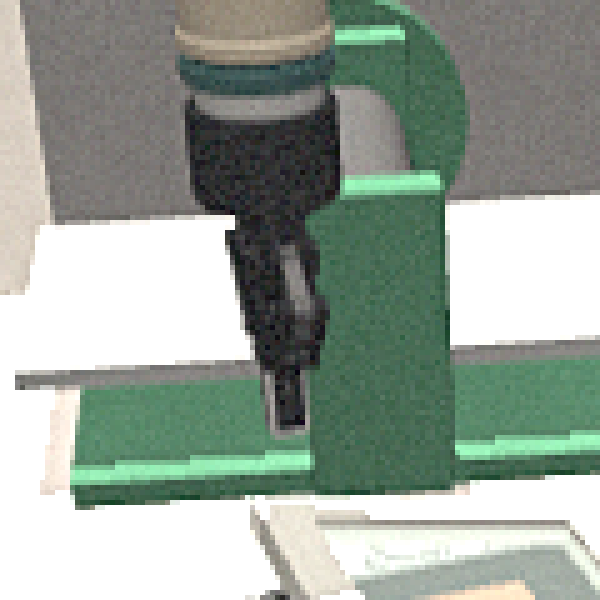

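The side view puts the real finger ends at z≈187 while the TCP reads 155, about 31 mm low. The horizontal position agrees. I'll go down in small steps and let the force show where contact is.

arm_command:
  rot:
    - [0,0,0]
    - [0,0,0]
    - [0,0,0]
  slide:
    - [-6,2,-12]
    - [0,0,-10]
    - [0,0,0]
  gripper: [0,0,0]

```text
clock: 2.05
eef_pos: [495.7, 295.5, 135.8]
tool_rot: [3.137, 0.006, 1.793]
force: [0.6, 0.0, 0.2]
width: -0.3
```

arm_command:
  rot:
    - [0,0,0]
    - [0,0,0]
    - [0,0,0]
  slide:
    - [0,0,-6]
    - [0,0,-6]
    - [0,0,0]
  gripper: [0,0,0]

```text
clock: 2.3
eef_pos: [497.2, 295.8, 124.4]
tool_rot: [3.134, 0.006, 1.792]
force: [-0.0, -0.1, 0.3]
width: 0.5
```

No contact at a TCP of 124, so the real tip is higher, as the picture showed.

arm_command:
  rot:
    - [0,0,0]
    - [0,0,0]
    - [0,0,0]
    - [0,0,0]
  slide:
    - [-2,0,-7]
    - [-1,0,-7]
    - [0,0,-7]
    - [0,0,0]
  gripper: [0,0,0,0]

```text
clock: 2.63
eef_pos: [494.5, 295.6, 101.7]
tool_rot: [3.134, 0.006, 1.791]
force: [-0.1, 0.2, -0.6]
width: -0.1
```

```bash
python3 snap.py 3; python3 -c "
from h import *
print(telemetry.read_state()['force'])"
```

```text
side tcp [494.8 295.8 102.2] px 239.1 143.2
crop origin 191 98 x4
top tcp [495.2 296.  102.8] px 162.4 231.8
crop origin 114 186 x4
[ 0.77910681 -0.7919049  -0.74078246]
```

View pics/s3.png

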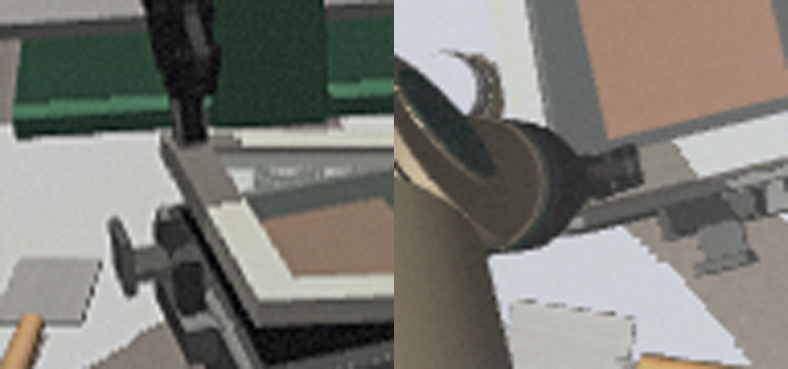

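The finger ends are just above the strip, at side px (237,132). I keep going down.

arm_command:
  rot:
    - [0,0,0]
    - [0,0,0]
    - [0,0,0]
  slide:
    - [-1,0,-5]
    - [0,0,-5]
    - [0,0,0]
  gripper: [0,0,0]

```text
clock: 2.98
eef_pos: [495.0, 296.7, 92.7]
tool_rot: [3.13, 0.004, 1.791]
force: [-0.3, -0.3, 0.4]
width: 0.1
```

arm_command:
  rot:
    - [0,0,0]
    - [0,0,0]
    - [0,0,0]
  slide:
    - [0,0,-5]
    - [0,0,-5]
    - [0,0,0]
  gripper: [0,0,0]

```text
clock: 3.23
eef_pos: [494.5, 296.8, 82.3]
tool_rot: [3.13, 0.004, 1.792]
force: [-0.8, 0.6, 0.9]
width: 0.0
```

```bash
python3 snap.py 4; python3 -c "
from h import *
print(telemetry.read_state()['force'])"
```

```text
side tcp [494.6 296.8  82.5] px 239.5 149.1
crop origin 191 104 x4
top tcp [494.8 296.8  82.8] px 164.0 232.1
crop origin 115 187 x4
[-0.03277696 -0.05077495 -0.21858455]
```

View pics/s4.png

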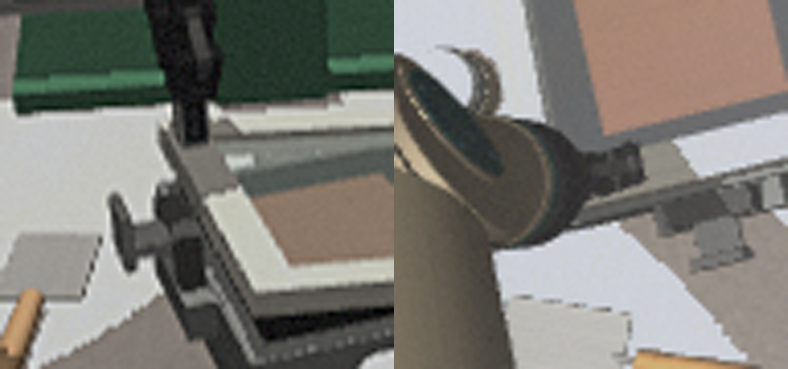

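The lid is going down: the gap at the near corner, px about (255,182), has shrunk. I continue to press it shut.

arm_command:
  rot:
    - [0,0,0]
    - [0,0,0]
    - [0,0,0]
    - [0,0,0]
  slide:
    - [0,0,-5]
    - [0,0,-5]
    - [0,0,-5]
    - [0,0,0]
  gripper: [0,0,0,0]

```text
clock: 3.67
eef_pos: [493.9, 296.8, 66.9]
tool_rot: [3.131, 0.004, 1.792]
force: [0.2, 1.1, 0.4]
width: 0.1
```

arm_command:
  rot:
    - [0,0,0]
    - [0,0,0]
  slide:
    - [0,0,-5]
    - [0,0,0]
  gripper: [0,0]

```text
clock: 3.83
eef_pos: [493.9, 296.8, 61.1]
tool_rot: [3.131, 0.004, 1.792]
force: [0.3, -0.2, 0.6]
width: -0.4
```

arm_command:
  rot:
    - [0,0,0]
    - [0,0,0]
  slide:
    - [0,0,-3]
    - [0,0,0]
  gripper: [0,0]

```text
clock: 4.0
eef_pos: [494.2, 296.9, 57.6]
tool_rot: [3.131, 0.004, 1.792]
force: [0.1, 0.2, -0.4]
width: 0.2
```

arm_command:
  rot:
    - [0,0,0]
    - [0,0,0]
  slide:
    - [0,0,-3]
    - [0,0,0]
  gripper: [0,0]

```text
clock: 4.17
eef_pos: [494.3, 297.0, 54.2]
tool_rot: [3.131, 0.004, 1.792]
force: [0.5, 0.2, -0.5]
width: 0.1
```

```bash
python3 snap.py 5; python3 -c "
from h import *
s=telemetry.read_state();print(s['force'],s['tau'].round(2),s['torque'])
cs=cloud('side',np.load('side5.npz')['d']);ps=np.load('side5.npz')['p'].mean(2)
m=(cs[...,2]>70)&(cs[...,2]<150)&(cs[...,0]>505)&(cs[...,0]<760)&(cs[...,1]>90)&(cs[...,1]<270)&(ps>150)
P=cs[m];co=np.linalg.lstsq(np.c_[P[:,:2],np.ones(len(P))],P[:,2],rcond=None)[0];print('tilt',co,np.hypot(*co[:2]))
"
```

```text
side tcp [494.5 296.9  54.4] px 240.3 157.6
crop origin 192 112 x4
top tcp [494.6 296.9  54.5] px 166.5 232.3
crop origin 118 187 x4
[-0.09116685  0.56974843  0.49876851] [-6.000e-02 -5.357e+01 -3.000e-02 -1.258e+01  2.000e-02 -4.000e-02
 -0.000e+00] [ 0.0357854  -0.01067973 -0.02850913]
tilt [-1.42077004e-03 -3.15785911e-03  8.79704515e+01] 0.003462753478450647
```

View pics/s5.png

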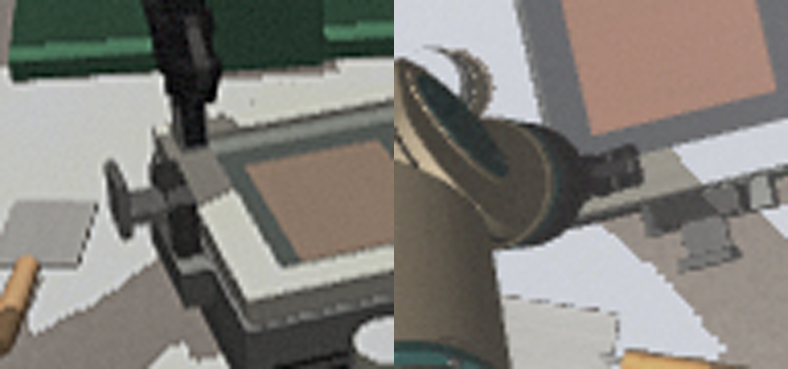

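The lid now looks flat: tilt 0.003 with its top at about 88 mm. The force reading stays near zero, so I also watch whether the measured position stops following.

arm_command:
  rot:
    - [0,0,0]
    - [0,0,0]
  slide:
    - [0,0,-2]
    - [0,0,0]
  gripper: [0,0]

```text
clock: 4.43
eef_pos: [495.2, 297.2, 54.2]
tool_rot: [3.129, 0.004, 1.791]
force: [-0.6, 0.6, -0.1]
width: 0.2
```

```bash
python3 -c "
from h import *
s=telemetry.read_state();print(s['eef_pos'],s['force'],s['tau'].round(2),s['torque'])
"
```

```text
[495.19671816 297.23062328  54.17466267] [-0.58360261  0.61675822 -0.08258382] [-2.000e-02 -5.385e+01 -0.000e+00 -1.264e+01  2.000e-02  6.000e-02
 -0.000e+00] [-0.00641715  0.02916267  0.02255877]
```

arm_command:
  rot:
    - [0,0,0]
    - [0,0,0]
  slide:
    - [0,0,-4]
    - [0,0,0]
  gripper: [0,0]

```text
clock: 4.6
eef_pos: [496.2, 297.8, 54.9]
tool_rot: [3.126, 0.003, 1.791]
force: [0.2, -0.3, -0.6]
width: -0.3
```

```bash
python3 -c "
from h import *
s=telemetry.read_state();print(s['eef_pos'],s['force'],s['tau'].round(2),s['torque'])
"
```

```text
[496.18348963 297.75443635  54.86896013] [ 0.1508172  -0.31582943 -0.63911698] [-6.000e-02 -5.448e+01 -2.000e-02 -1.274e+01  1.000e-02  1.800e-01
 -1.000e-02] [-0.01397661 -0.02940377  0.02455414]
```

The TCP stops at about 54 whatever I command, so the lid is against the tray and the tip offset is about 34 mm. I lift off and go to the front of the bolt tab.

arm_command:
  rot:
    - [0,0,0]
    - [0,0,0]
    - [0,0,0]
    - [0,0,0]
  slide:
    - [0,0,20]
    - [0,0,30]
    - [0,0,30]
    - [0,0,10]
  gripper: [0,0,0,0]

```text
clock: 4.93
eef_pos: [494.6, 296.1, 145.4]
tool_rot: [3.131, 0.005, 1.791]
force: [1.5, 0.1, 0.2]
width: -0.4
```

arm_command:
  rot:
    - [0,0,0]
    - [0,0,0]
    - [0,0,0]
    - [0,0,0]
    - [0,0,0]
  slide:
    - [-22,-25,0]
    - [-22,-25,0]
    - [-22,-25,0]
    - [-22,-25,0]
    - [0,0,0]
  gripper: [0,0,0,0,0]

```text
clock: 5.35
eef_pos: [405.8, 195.5, 147.5]
tool_rot: [3.121, 0.001, 1.792]
force: [-1.0, -0.3, -0.2]
width: -0.1
```

```bash
python3 snap.py 6 450,230,95; python3 -c "
from h import *
s=telemetry.read_state();print(s['eef_pos'],s['force'],s['tool_rot'])
cs=cloud('side',np.load('side6.npz')['d']);ps=np.load('side6.npz')['p'].mean(2)
m=(cs[...,2]>70)&(cs[...,2]<150)&(cs[...,0]>505)&(cs[...,0]<760)&(cs[...,1]>90)&(cs[...,1]<350)&(ps>150)
P=cs[m];co=np.linalg.lstsq(np.c_[P[:,:2],np.ones(len(P))],P[:,2],rcond=None)[0];print('tilt',co,np.hypot(*co[:2]))
"
```

```text
side tcp [408.9 198.4 148. ] px 205.4 148.2
crop origin 175 113 x4
top tcp [411.2 200.8 148.4] px 193.8 263.3
crop origin 138 203 x4
[411.24872718 200.80696145 148.39665998] [-0.02126123  0.43178667  0.65338775] [ 3.11323589e+00 -2.60870605e-03  1.79414417e+00]
tilt [-1.14422298e-03 -3.86563617e-04  8.72855118e+01] 0.0012077572866250996
```

View pics/s6.png

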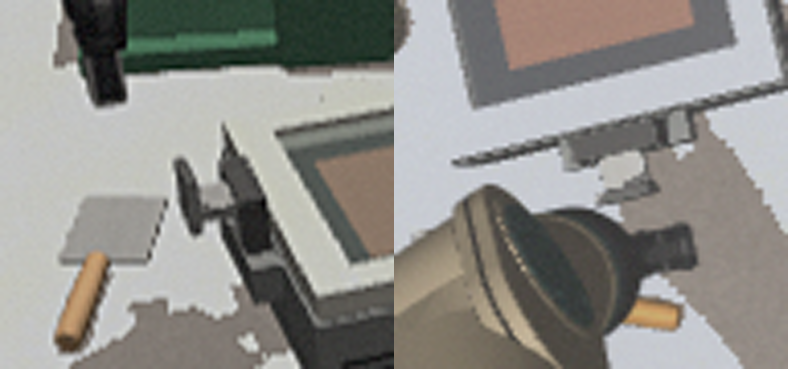

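The lid stays shut (tilt 0.001). I straighten the tool and come down in front of the tab.

arm_command:
  rot:
    - [-0.4,1.6,0]
    - [0,0,0]
    - [0,0,0]
    - [0,0,0]
  slide:
    - [-9,-6,-10]
    - [-3,-3,-25]
    - [0,0,-25]
    - [0,0,-20]
  gripper: [0,0,0,0]

```text
clock: 5.78
eef_pos: [405.9, 197.0, 67.9]
tool_rot: [3.131, -0.008, 1.796]
force: [0.9, -0.0, 0.1]
width: 0.1
```

```bash
python3 snap.py 7 440,205,105;  python3 -c "
from h import *
s=telemetry.read_state();print(s['eef_pos'],s['force'],s['tool_rot'])"
```

```text
side tcp [403.9 196.   64.9] px 207.4 175.9
crop origin 171 115 x4
top tcp [403.7 195.8  66.5] px 201.1 264.4
crop origin 147 206 x4
[403.66502664 195.82440877  66.51276054] [-0.46540702 -0.37438358  0.4674127 ] [ 3.13699072 -0.0057647   1.79615741]
```

View pics/s7.png

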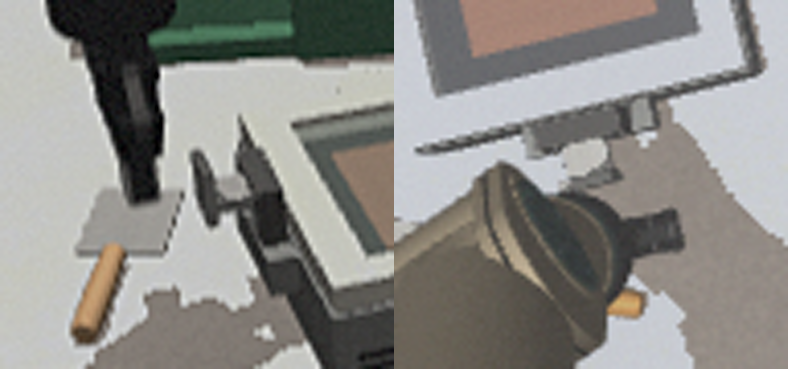

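The tip is at side px about (206,164), to the left of the tab at (221,160). I check its height with depth.

```bash
python3 -c "
from h import *
cs=cloud('side',np.load('side7.npz')['d']);P=cs.reshape(-1,3)
m=(P[:,0]>370)&(P[:,0]<428)&(P[:,1]>160)&(P[:,1]<215)&(P[:,2]>40)&(P[:,2]<150)
Q=P[m];Q=Q[np.argsort(Q[:,2])];print(Q[:10].round(0)); Q=Q[(Q[:,2]<115)];print('x',np.percentile(Q[:,0],[2,98]),'y',np.median(Q[:,1]))
print(P[(abs(P[:,0]-444)<8)&(abs(P[:,1]-205)<22)&(P[:,2]>78)&(P[:,2]<140)][:,[0,2]].min(0))
"
```

```text
[[400. 190. 101.]
 [397. 189. 101.]
 [410. 192. 101.]
 [407. 192. 101.]
 [405. 190. 103.]
 [413. 187. 104.]
 [400. 189. 104.]
 [403. 188. 104.]
 [398. 187. 105.]
 [413. 190. 105.]]
x [392.67446466 413.8691669 ] y 187.21331372171426
[436.31812851  82.55283316]
```

The tip is at z≈100, inside the tab's 84–126, and the fingers span x 393–414. I push along the unit's +x.

arm_command:
  rot:
    - [0,0,0]
    - [0,0,0]
    - [0,0,0]
    - [0,0,0]
  slide:
    - [9,2.5,0]
    - [9,2.5,0]
    - [7,2,0]
    - [0,0,0]
  gripper: [0,0,0,0]

```text
clock: 6.22
eef_pos: [432.5, 205.0, 67.1]
tool_rot: [3.138, -0.006, 1.797]
force: [-0.6, 0.5, -0.7]
width: 0.2
```

arm_command:
  rot:
    - [0,0,0]
    - [0,0,0]
    - [0,0,0]
    - [0,0,0]
  slide:
    - [5,1.2,0]
    - [5,1.2,0]
    - [5,1.2,0]
    - [0,0,0]
  gripper: [0,0,0,0]

```text
clock: 6.55
eef_pos: [447.6, 208.5, 68.2]
tool_rot: [3.14, -0.006, 1.797]
force: [0.9, 0.6, -0.4]
width: 0.3
```

arm_command:
  rot:
    - [0,0,0]
    - [0,0,0]
    - [0,0,0]
  slide:
    - [4,1,0]
    - [4,1,0]
    - [0,0,0]
  gripper: [0,0,0]

```text
clock: 6.8
eef_pos: [452.3, 209.5, 68.3]
tool_rot: [-3.136, -0.005, 1.798]
force: [-0.3, -0.1, 0.4]
width: -0.1
```

```bash
python3 snap.py 8 440,205,105;  python3 -c "
from h import *
s=telemetry.read_state();print(s['eef_pos'],s['force'],s['tool_rot'])"
```

```text
side tcp [452.4 209.6  68.3] px 225.4 170.8
crop origin 171 115 x4
top tcp [452.5 209.6  68.3] px 196.2 247.0
crop origin 147 206 x4
[452.46663744 209.55635546  68.30959525] [-2.8427965  -0.50241998  0.55874163] [-3.1362648 -0.0049396  1.7980115]
```

View pics/s8.png

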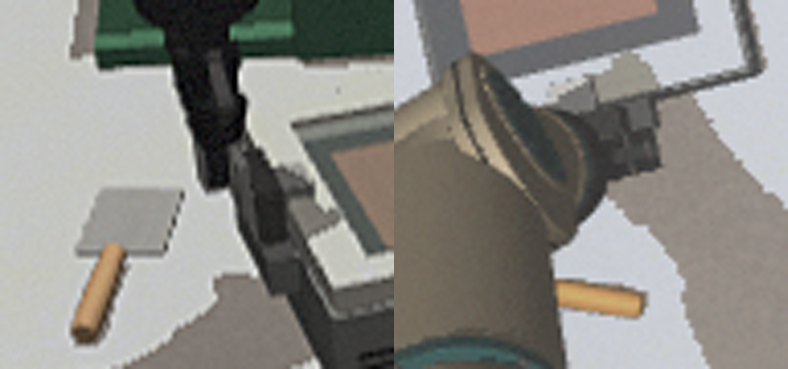

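The tongue now lies over the lid, at about (247,165). The last push fell short of its command, so I press again to see whether the bolt is at its stop.

arm_command:
  rot:
    - [0,0,0]
    - [0,0,0]
    - [0,0,0]
  slide:
    - [4,1,0]
    - [4,1,0]
    - [0,0,0]
  gripper: [0,0,0]

```text
clock: 7.15
eef_pos: [451.3, 209.2, 68.3]
tool_rot: [-3.119, -0.002, 1.8]
force: [0.4, 0.1, -0.3]
width: 0.2
```

arm_command:
  rot:
    - [0,0,0]
    - [0,0,0]
  slide:
    - [5,1.2,0]
    - [5,1.2,0]
  gripper: [0,0]

```text
clock: 7.32
eef_pos: [450.8, 208.8, 68.0]
tool_rot: [-3.099, 0.001, 1.802]
force: [-14.8, -2.4, 12.2]
width: -0.0
```

It is blocked: the TCP holds at 451 and the force reads 15 N. I back off and check the tab's travel.

arm_command:
  rot:
    - [0,0,0]
    - [0.5,-2.3,0]
    - [0,0,0]
    - [0,0,0]
  slide:
    - [-15,-4,0]
    - [-30,-8,0]
    - [-10,-2,30]
    - [0,0,30]
  gripper: [0,0,0,0]

```text
clock: 7.65
eef_pos: [391.9, 192.4, 124.2]
tool_rot: [-3.136, 0.003, 1.801]
force: [1.7, 1.1, 0.2]
width: -0.1
```

```bash
python3 snap.py 9 460,205,105;  python3 -c "
from h import *
s=telemetry.read_state();print(s['eef_pos'],s['force'],s['tool_rot'])
for k in (6,9):
  c=cloud('side',np.load(f'side{k}.npz')['d']);P=c.reshape(-1,3)
  t=np.array([.972,.233])
  m=(P[:,1]>183)&(P[:,1]<228)&(P[:,0]>425)&(P[:,0]<500)&(P[:,2]>116)&(P[:,2]<132)
  s=P[m][:,:2]@t; print(k,'tab s',np.percentile(s,[5,50,95]).round(1),m.sum())
"
```

```text
side tcp [394.3 193.5 128.7] px 200.6 156.1
crop origin 178 114 x4
top tcp [396.5 194.5 127.5] px 197.7 268.4
crop origin 147 199 x4
[396.50507345 194.46776922 127.50971887] [ 1.73784071  0.55734772 -0.60311785] [3.13750947e+00 3.98593543e-04 1.80006233e+00]
6 tab s [474.1 478.  481.8] 30
9 tab s [497.5 501.1 504.7] 31
```

View pics/s9.png

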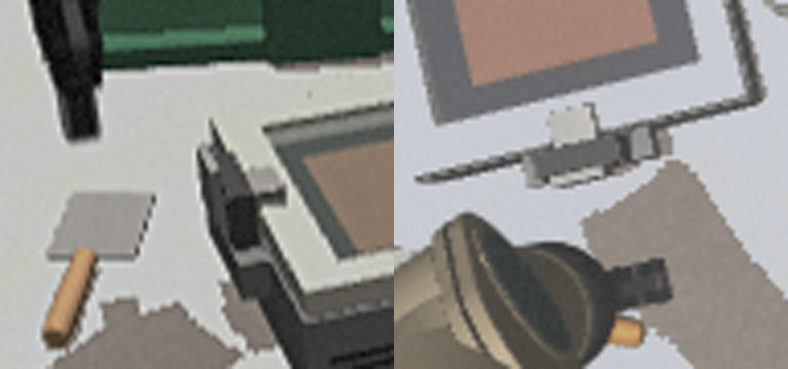

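The tab moved 23 mm to a hard stop, which fits a start of 0–4 mm. The tongue is over the lid, at top px (281,230). Now over to the rocker at about (620,−164).

arm_command:
  rot:
    - [0,0,-3]
    - [0,0,-3]
    - [0,0,-3]
    - [0,0,-2]
    - [0,0,-2]
  slide:
    - [18,-32,4]
    - [18,-32,4]
    - [18,-32,4]
    - [18,-32,2]
    - [18,-32,2]
  gripper: [0,0,0,0,0]

```text
clock: 8.17
eef_pos: [496.6, 40.5, 147.4]
tool_rot: [3.116, -0.008, 1.585]
force: [0.7, 1.0, 0.0]
width: -0.3
```

arm_command:
  rot:
    - [0,0,0]
    - [0,0,0]
    - [0,0,0]
    - [0,0,0]
    - [0,0,0]
  slide:
    - [20,-32,0]
    - [20,-32,0]
    - [20,-32,0]
    - [20,-32,0]
    - [20,-32,0]
  gripper: [0,0,0,0,0]

```text
clock: 8.58
eef_pos: [610.1, -131.2, 149.0]
tool_rot: [3.098, -0.005, 1.581]
force: [0.9, -0.0, 0.1]
width: -0.1
```

arm_command:
  rot:
    - [0,2.3,0]
    - [0,0,0]
    - [0,0,0]
    - [0,0,0]
  slide:
    - [10,-33,0]
    - [0,0,-30]
    - [0,0,-30]
    - [0,0,0]
  gripper: [0,0,0,0]

```text
clock: 8.92
eef_pos: [633.0, -185.8, 89.0]
tool_rot: [3.118, 0.009, 1.564]
force: [-1.6, 0.5, -0.2]
width: 0.1
```

```bash
python3 snap.py 10 610,-180,80;  python3 -c "
from h import *
s=telemetry.read_state();print(s['eef_pos'],s['force'],s['tool_rot'])
cs=cloud('side',np.load('side10.npz')['d']);P=cs.reshape(-1,3);e=s['eef_pos']
m=(abs(P[:,0]-e[0])<40)&(abs(P[:,1]-e[1])<35)&(P[:,2]>90)&(P[:,2]<150)
Q=P[m];Q=Q[np.argsort(Q[:,2])];print(Q[:6].round(0));Q=Q[Q[:,2]<Q[5,2]+12];print('x',np.percentile(Q[:,0],[2,98]),'y',np.median(Q[:,1]))
"
```

```text
side tcp [ 634.1 -185.5   91.4] px 318.4 262.9
crop origin 257 221 x4
top tcp [ 635.1 -184.3   93.4] px 336.3 180.5
crop origin 286 144 x4
[ 635.06919462 -184.32039879   93.43454331] [ 0.38604195  0.16737846 -0.11599983] [3.11290904 0.00854409 1.56619838]
[[ 629. -191.  121.]
 [ 627. -192.  122.]
 [ 623. -191.  123.]
 [ 625. -192.  123.]
 [ 621. -193.  124.]
 [ 638. -193.  125.]]
x [619.23223244 640.23623226] y -192.6426547902464
```

View pics/s10.png

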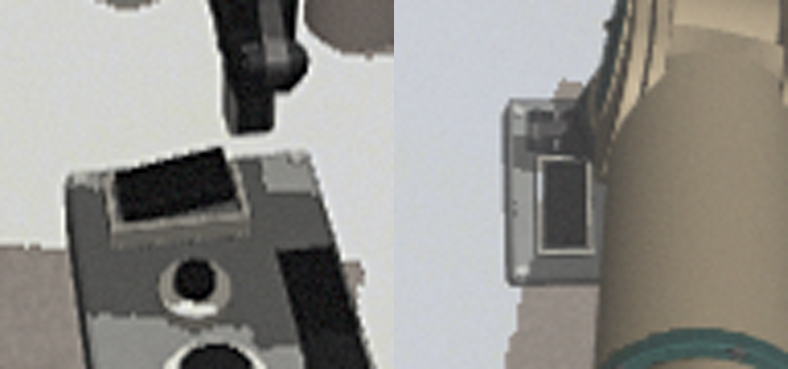

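I overshot a little: the TCP is at (635,−184). Both views put the rocker's raised end at about (622,−164).

arm_command:
  rot:
    - [0,1.5,0]
    - [0,0,0]
    - [0,0,0]
  slide:
    - [-13,20,0]
    - [0,0,0]
    - [0,0,0]
  gripper: [0,0,0]

```text
clock: 9.27
eef_pos: [625.7, -163.2, 98.3]
tool_rot: [3.132, 0.01, 1.568]
force: [-0.1, -1.1, 0.7]
width: 0.1
```

```bash
python3 snap.py 11 610,-180,80;  python3 -c "
from h import *
s=telemetry.read_state();print(s['eef_pos'],s['force'],s['tool_rot'])
cs=cloud('side',np.load('side11.npz')['d']);P=cs.reshape(-1,3);e=s['eef_pos']
m=(abs(P[:,0]-e[0])<40)&(abs(P[:,1]-e[1])<35)&(P[:,2]>90)&(P[:,2]<150)
Q=P[m];Q=Q[np.argsort(Q[:,2])];print(Q[:6].round(0));Q=Q[Q[:,2]<Q[5,2]+12];print('x',np.percentile(Q[:,0],[2,98]),'y',np.median(Q[:,1]))
"
```

```text
side tcp [ 626.  -161.6   98.5] px 312.3 252.1
crop origin 257 221 x4
top tcp [ 625.9 -162.1   98.2] px 328.6 183.6
crop origin 286 144 x4
[ 625.88678337 -162.07303105   98.20426993] [-1.11058845 -0.18246662  0.10552497] [3.13133418 0.00841351 1.56839273]
[[ 629. -168.  131.]
 [ 616. -167.  132.]
 [ 617. -168.  133.]
 [ 631. -170.  133.]
 [ 625. -170.  134.]
 [ 627. -170.  134.]]
x [612.62583082 634.40149621] y -170.08666726927004
```

View pics/s11.png

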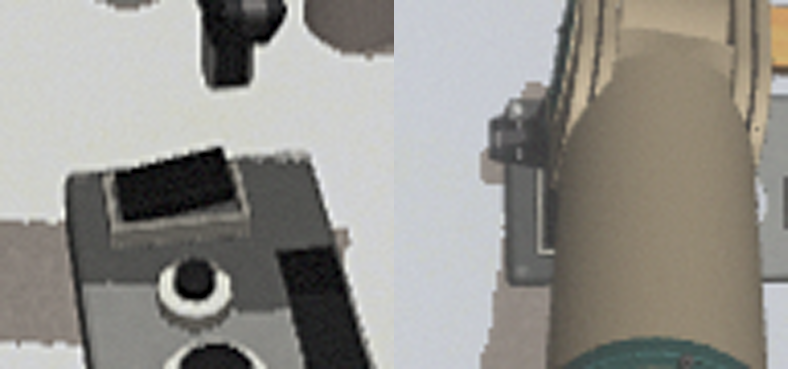

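arm_command:
  rot:
    - [0,0,0]
    - [0,0,0]
    - [0,0,0]
    - [0,0,0]
  slide:
    - [-4,-4,-15]
    - [0,0,-15]
    - [0,0,-10]
    - [0,0,0]
  gripper: [0,0,0,0]

```text
clock: 9.7
eef_pos: [626.1, -166.5, 62.3]
tool_rot: [3.121, 0.011, 1.57]
force: [-0.2, -1.3, -0.2]
width: -0.2
```

```bash
python3 snap.py 12 610,-180,80;  python3 -c "
from h import *
s=telemetry.read_state();print(s['eef_pos'],s['force'],s['tool_rot'])
cs=cloud('side',np.load('side12.npz')['d']);P=cs.reshape(-1,3);e=s['eef_pos']
m=(abs(P[:,0]-e[0])<40)&(abs(P[:,1]-e[1])<35)&(P[:,2]>84)&(P[:,2]<120)
Q=P[m];Q=Q[np.argsort(Q[:,2])];print(Q[:4].round(0));Q=Q[Q[:,2]<Q[5,2]+12];print('x',np.percentile(Q[:,0],[2,98]),'y',np.median(Q[:,1]))
"
```

```text
side tcp [ 626.8 -166.6   63.2] px 312.6 266.3
crop origin 257 221 x4
top tcp [ 627.4 -166.6   63.8] px 328.8 184.6
crop origin 286 144 x4
[ 627.36716158 -166.63452975   63.79628982] [-0.27014307 -0.6360238  -0.14359591] [3.11826281 0.01105466 1.57017941]
[[ 624. -172.   95.]
 [ 625. -173.   96.]
 [ 616. -172.   96.]
 [ 621. -173.   97.]]
x [612.55093729 633.35852474] y -174.04518620937085
```

View pics/s12.png

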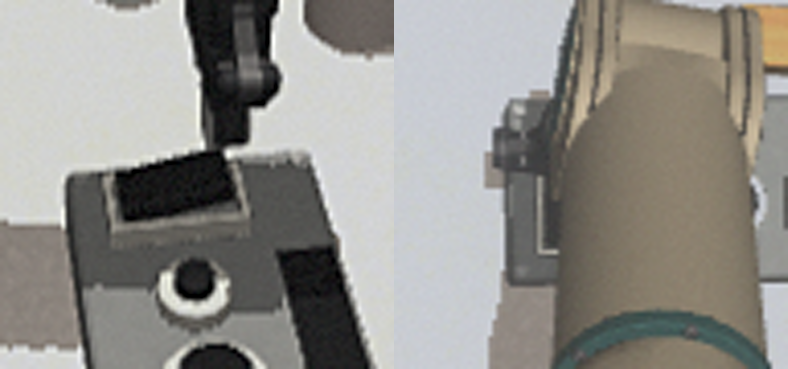

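The tip is 20 mm above the raised end and about 5 mm too far in +x. I correct that and go on down.

arm_command:
  rot:
    - [0,1.3,0]
    - [0,0,0]
    - [0,0,0]
  slide:
    - [-7,0,-7]
    - [-1,0,-7]
    - [0,0,0]
  gripper: [0,0,0]

```text
clock: 10.05
eef_pos: [620.4, -167.0, 51.0]
tool_rot: [3.139, 0.012, 1.57]
force: [-0.5, 0.2, -0.3]
width: -0.1
```

arm_command:
  rot:
    - [0,0,0]
    - [0,0,0]
  slide:
    - [-1,0,-5]
    - [0,0,0]
  gripper: [0,0]

```text
clock: 10.22
eef_pos: [619.4, -167.0, 45.5]
tool_rot: [3.139, 0.012, 1.571]
force: [-0.2, 0.7, -0.0]
width: 0.3
```

```bash
python3 snap.py 13 610,-180,80;  python3 -c "
from h import *
s=telemetry.read_state();print(s['eef_pos'],s['force'],s['tool_rot'])
cs=cloud('side',np.load('side13.npz')['d']);P=cs.reshape(-1,3);e=s['eef_pos']
m=(abs(P[:,0]-e[0])<40)&(abs(P[:,1]-e[1])<35)&(P[:,2]>84)&(P[:,2]<100)
Q=P[m];print('x',np.percentile(Q[:,0],[2,98]),'y',np.median(Q[:,1]))
"
```

```text
side tcp [ 620.  -167.1   46. ] px 309.1 272.6
crop origin 257 221 x4
top tcp [ 620.4 -167.2   46.4] px 328.3 187.7
crop origin 286 144 x4
[ 620.39167466 -167.16113209   46.38305906] [ 0.14569709 -0.18029194  0.51036598] [3.13753409 0.01229261 1.570616  ]
x [606.6285887  627.83652223] y -178.00494208902887
```

View pics/s13.png

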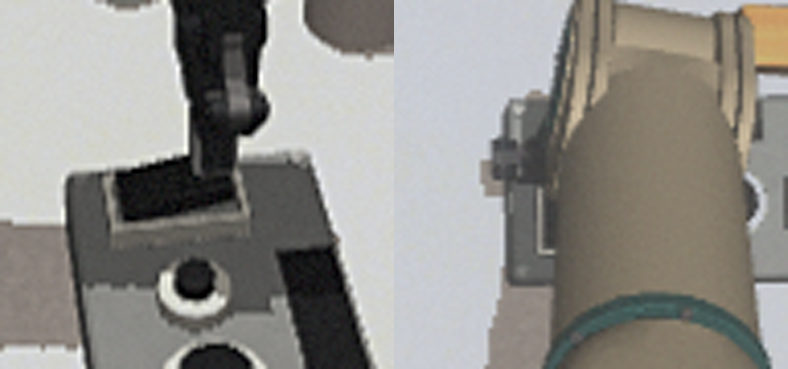

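The tip is centred over the raised end, at side px about (309,262). I press down.

arm_command:
  rot:
    - [0,0,0]
    - [0,0,0]
    - [0,0,0]
  slide:
    - [0,0,-4]
    - [0,0,-3]
    - [0,0,0]
  gripper: [0,0,0]

```text
clock: 10.57
eef_pos: [622.5, -167.3, 40.1]
tool_rot: [3.133, 0.013, 1.571]
force: [-1.0, -1.0, 0.8]
width: -0.1
```

arm_command:
  rot:
    - [0,0,0]
    - [0,0,0]
  slide:
    - [0,0,-4]
    - [0,0,0]
  gripper: [0,0]

```text
clock: 10.73
eef_pos: [624.1, -167.3, 36.5]
tool_rot: [3.13, 0.013, 1.571]
force: [0.2, -1.5, -0.2]
width: -0.1
```

arm_command:
  rot:
    - [0,0,0]
    - [0,0,0]
  slide:
    - [0,0,-4]
    - [0,0,0]
  gripper: [0,0]

```text
clock: 10.9
eef_pos: [626.0, -167.4, 34.0]
tool_rot: [3.127, 0.014, 1.571]
force: [-1.5, -0.0, 1.5]
width: 0.1
```

arm_command:
  rot:
    - [0,0,0]
    - [0,0,0]
  slide:
    - [-5,1,-3]
    - [-1,0,-3]
  gripper: [0,0]

```text
clock: 11.07
eef_pos: [626.8, -167.7, 33.2]
tool_rot: [3.113, 0.016, 1.571]
force: [-9.3, 2.6, 29.7]
width: -0.3
```

```bash
python3 snap.py 14 610,-180,80;  python3 -c "
from h import *
s=telemetry.read_state();print(s['eef_pos'],s['force'],s['tool_rot'])
"
```

```text
side tcp [ 626.6 -167.6   33.4] px 312.1 276.7
crop origin 257 221 x4
top tcp [ 626.6 -167.6   33.4] px 327.9 186.1
crop origin 286 144 x4
[ 626.63935612 -167.61553281   33.4198938 ] [-3.06328019  0.72000753 20.14469075] [3.11324212 0.01633679 1.57075319]
```

View pics/s14.png

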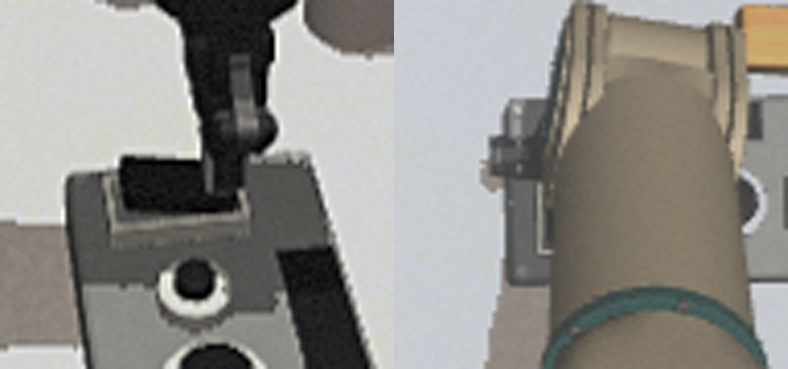

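The upward force of 20–30 N means a hard stop, and the rocker's near end now stands up. I lift off and look.

arm_command:
  rot:
    - [0,0,0]
    - [0,1.5,0]
    - [0,0,0]
    - [0,0,0]
  slide:
    - [0,0,15]
    - [0,0,25]
    - [-6,-25,20]
    - [-6,-25,0]
  gripper: [0,0,0,0]

```text
clock: 11.5
eef_pos: [613.4, -209.7, 94.4]
tool_rot: [-3.138, 0.01, 1.582]
force: [0.7, -1.2, -0.3]
width: -0.1
```

```bash
python3 snap.py 15 610,-200,80;  python3 -c "
from h import *
s=telemetry.read_state();print(s['eef_pos'],s['force'],s['tool_rot'])
cs=cloud('side',np.load('side15.npz')['d'])
for k in (0,15):
  d=np.load(f'side{k}.npz');cs=cloud('side',d['d']);g=d['p'].max(2)
  for u,v in((287,270),(291,269),(296,267),(301,265),(306,263),(311,261)): print(k,(u,v),cs[v,u].round(0),g[v,u])
"
```

```text
side tcp [ 610.6 -216.7   93. ] px 309.1 275.2
crop origin 259 228 x4
top tcp [ 609.8 -214.9   91.7] px 347.3 189.5
crop origin 293 144 x4
[ 609.84291353 -214.90773126   91.67559894] [-0.43371307 -0.96646153  0.96551382] [-3.13280548  0.01267643  1.57387616]
0 (287, 270) [ 574. -172.   65.] 28
0 (291, 269) [ 582. -171.   66.] 28
0 (296, 267) [ 593. -168.   67.] 35
0 (301, 265) [ 603. -168.   72.] 25
0 (306, 263) [ 613. -166.   74.] 31
0 (311, 261) [ 624. -164.   76.] 21
15 (287, 270) [ 573. -175.   68.] 39
15 (291, 269) [ 581. -178.   74.] 24
15 (296, 267) [ 592. -172.   72.] 14
15 (301, 265) [ 603. -166.   70.] 32
15 (306, 263) [ 614. -159.   67.] 17
15 (311, 261) [ 612. -220.  134.] 35
```

View pics/s15.png

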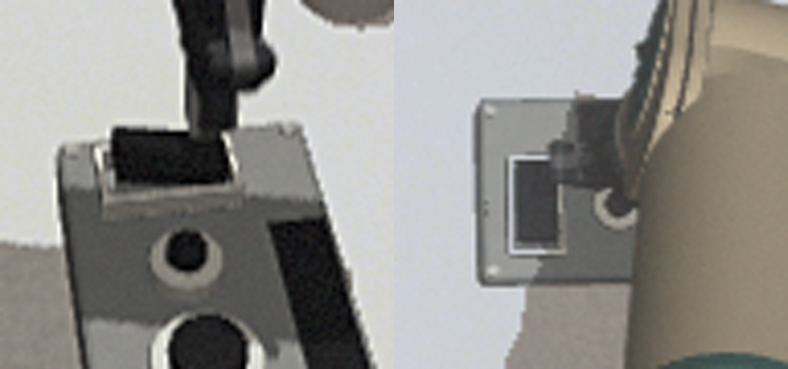

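The rocker is on: its slope is mirrored, with the near end at 74 and the far end at 67. Next is the start button at about (602,−281).

arm_command:
  rot:
    - [0,0,0]
    - [0,0,0]
    - [0,0,0]
    - [0,0,0]
  slide:
    - [-2,-30,0]
    - [-3,-30,0]
    - [0,-3,-8]
    - [0,0,0]
  gripper: [0,0,0,0]

```text
clock: 11.93
eef_pos: [601.8, -276.2, 80.2]
tool_rot: [-3.127, 0.008, 1.575]
force: [-0.2, 0.4, -0.8]
width: -0.2
```

```bash
cat > tip.py <<'E'
import sys
from h import *
k=sys.argv[1]
s=telemetry.read_state();print(s['eef_pos'].round(1),s['force'].round(1),s['tool_rot'].round(3))
cs=cloud('side',np.load(f'side{k}.npz')['d']);P=cs.reshape(-1,3);e=s['eef_pos']
m=(abs(P[:,0]-e[0])<40)&(abs(P[:,1]-e[1])<35)&(P[:,2]>e[2]+20)&(P[:,2]<e[2]+60)&(P[:,2]>78)
Q=P[m];Q=Q[np.argsort(Q[:,2])];Q=Q[Q[:,2]<Q[5,2]+12];print('tip z',Q[3,2],'x',np.percentile(Q[:,0],[2,98]),'y',np.median(Q[:,1]))
E
python3 snap.py 16 610,-280,80; python3 tip.py 16
```

```text
side tcp [ 602.  -276.8   80.9] px 309.8 305.1
crop origin 266 261 x4
top tcp [ 602.8 -275.6   81.5] px 368.4 192.2
crop origin 321 144 x4
[ 602.8 -275.6   81.5] [0.5 0.8 1. ] [-3.128  0.008  1.577]
tip z 118.63222964037254 x [589.82032251 610.83679246] y -285.2883306817208
```

View pics/s16.png

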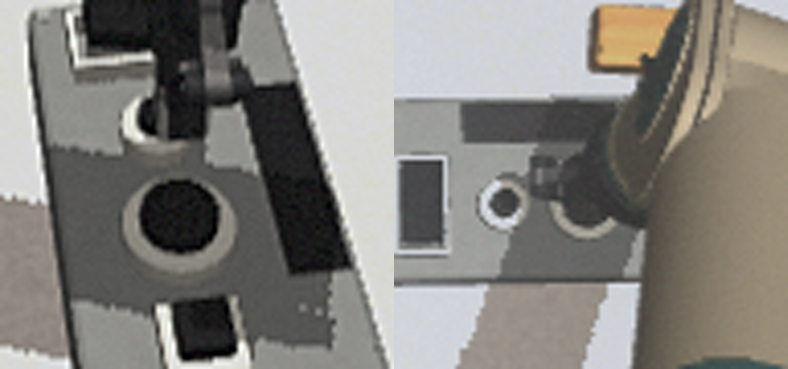

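arm_command:
  rot:
    - [0,0,0]
    - [0,0,0]
    - [0,0,0]
    - [0,0,0]
  slide:
    - [0,-6,-12]
    - [0,0,-12]
    - [0,0,-10]
    - [0,0,0]
  gripper: [0,0,0,0]

```text
clock: 12.37
eef_pos: [604.0, -275.9, 44.0]
tool_rot: [-3.128, 0.005, 1.583]
force: [-0.7, 0.8, -0.7]
width: -0.2
```

```bash
python3 snap.py 17 610,-280,80; python3 tip.py 17
```

```text
side tcp [ 604.6 -275.7   44.7] px 310.5 317.0
crop origin 266 261 x4
top tcp [ 605.2 -276.2   45.7] px 366.0 192.7
crop origin 321 144 x4
[ 605.2 -276.2   45.7] [0.4 0.3 1. ] [-3.131  0.006  1.583]
tip z 81.0187682750884 x [592.04858778 614.02698696] y -283.424535439383
```

View pics/s17.png

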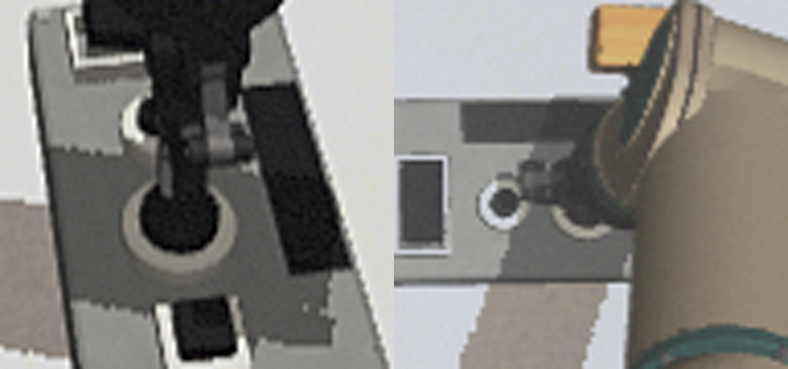

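arm_command:
  rot:
    - [0,0,0]
    - [0,0,0]
    - [0,0,0]
  slide:
    - [-3,-6,-3]
    - [0,0,-3]
    - [0,0,0]
  gripper: [0,0,0]

```text
clock: 12.72
eef_pos: [603.2, -282.2, 40.1]
tool_rot: [-3.132, 0.006, 1.584]
force: [-0.6, 0.5, -0.5]
width: 0.1
```

arm_command:
  rot:
    - [0,0,0]
    - [0,0,0]
    - [0,0,0]
  slide:
    - [-1,0,-5]
    - [0,0,-4]
    - [0,0,0]
  gripper: [0,0,0]

```text
clock: 12.97
eef_pos: [602.8, -283.2, 31.3]
tool_rot: [-3.135, 0.007, 1.583]
force: [1.0, -0.7, 1.5]
width: 0.3
```

arm_command:
  rot:
    - [0,0,0]
    - [0,0,0]
  slide:
    - [0,0,-4]
    - [0,0,-2]
  gripper: [0,0]

```text
clock: 13.13
eef_pos: [603.2, -283.3, 25.9]
tool_rot: [-3.136, 0.008, 1.583]
force: [-1.7, -0.4, 4.7]
width: -0.1
```

arm_command:
  rot:
    - [0,0,0]
  slide:
    - [0,0,-4]
  gripper: [0]

```text
clock: 13.22
eef_pos: [603.3, -283.5, 24.9]
tool_rot: [-3.136, 0.008, 1.583]
force: [-12.5, 5.6, 48.9]
width: -0.0
```

49 N up means the button is fully in. I release straight up.

arm_command:
  rot:
    - [0,0,0]
    - [0,0,0]
    - [0,0,0]
    - [0,0,0]
    - [0,0,0]
  slide:
    - [0,0,10]
    - [0,0,25]
    - [0,0,30]
    - [0,0,30]
    - [-10,0,30]
  gripper: [0,0,0,0,0]

```text
clock: 13.63
eef_pos: [590.5, -280.6, 148.2]
tool_rot: [-3.127, 0.003, 1.585]
force: [0.2, -0.3, 1.2]
width: -0.1
```

arm_command:
  rot:
    - [0,0,0]
    - [0,0,0]
    - [0,0,0]
    - [0,0,0]
    - [0,0,0]
  slide:
    - [-30,0,10]
    - [-30,0,10]
    - [-30,0,0]
    - [-10,0,0]
    - [0,0,0]
  gripper: [0,0,0,0,0]

```text
clock: 14.05
eef_pos: [491.3, -281.8, 176.6]
tool_rot: [-3.141, 0.01, 1.586]
force: [0.0, 0.2, 0.0]
width: -0.1
```

Run:
```python
from h import *
for n in("side","top"):
    p,d=get_image(n);np.savez(f"{n}20.npz",p=p,d=d)
    cv2.imwrite(f"pics/{n}20.png",cv2.cvtColor(np.clip(p*(1.6 if n=="top" else 1.0),0,255).astype(np.uint8),cv2.COLOR_RGB2BGR))
s=telemetry.read_state();print(s['clock'],s['eef_pos'],s['force'])
c=cloud("side",np.load("side20.npz")['d'])
for u,v in((304,289),(309,313),(315,341),(291,269),(306,263)):print((u,v),c[v-1:v+2,u-1:u+2].reshape(-1,3).mean(0).round(1))
P=c.reshape(-1,3);t=np.array([.972,.233]);m=(P[:,1]>183)&(P[:,1]<228)&(P[:,0]>425)&(P[:,0]<500)&(P[:,2]>116)&(P[:,2]<132);print('tab',np.median(P[m][:,:2]@t))
ps=np.load('side20.npz')['p'].mean(2)
m=(c[...,2]>70)&(c[...,2]<150)&(c[...,0]>505)&(c[...,0]<760)&(c[...,1]>90)&(c[...,1]<350)&(ps>150)
P=c[m];co=np.linalg.lstsq(np.c_[P[:,:2],np.ones(len(P))],P[:,2],rcond=None)[0];print('lid',co)
```

```text
14.15 [ 493.73320654 -281.5658696   176.18673463] [ 1.3922208   0.00311864 -0.3960935 ]
(304, 289) [ 600.  -224.8   64.6]
(309, 313) [ 600.1 -282.2   65.6]
(315, 341) [ 600.7 -340.5   65.4]
(291, 269) [ 581.3 -176.3   71.5]
(306, 263) [ 614.3 -159.6   67.2]
tab nan
lid [1.05246385e-03 1.36535272e-03 8.54646716e+01]
  return _methods._mean(a, axis=axis, dtype=dtype,
  ret = ret.dtype.type(ret / rcount)
```

View pics/side20.png

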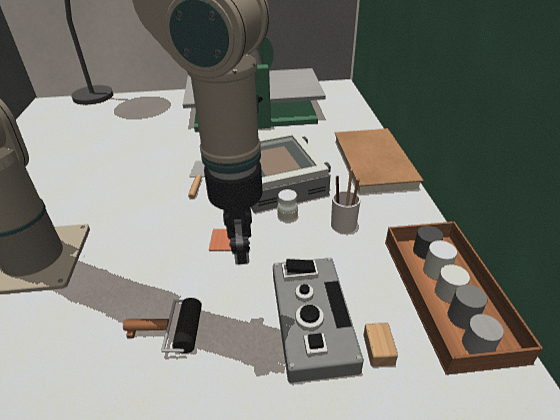

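View pics/top20.png

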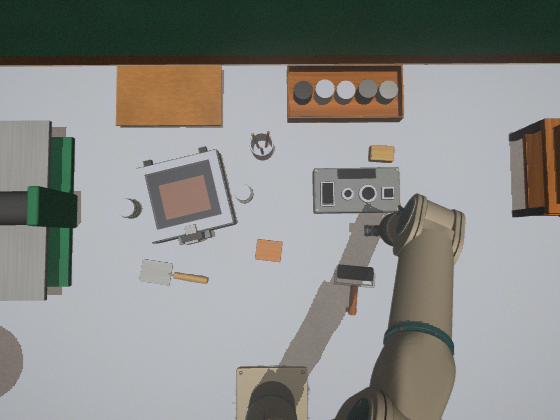

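The final views show the lid shut and the tongue over it, at top px (193,231). The rocker's far end is down, the start button is back level with the other controls, and the loose things are where they were. The arm touches nothing, so I hand in.

```bash
python3 -c "
from h import *
print(ctrl.finish_job())"
```

```text
the job is handed in; nothing more can be done
None
```

I did all four steps in the order asked and handed the job in at about 14 s, with the arm clear of everything.

- **Lid:** pressed down until it would go no further. Its tilt then measured about 0.001–0.002 rad, so it is shut.
- **Bolt:** pushed until it stopped. The tab had moved about 23 mm, which fits fully home from a start of 0–4 mm. The top view shows the tongue over the lid. In the last side view the arm hid the tab, so that final measurement of it failed and only the top view confirms it.
- **Rocker:** the raised end went down to its stop at 20–30 N, and its slope is now mirrored.
- **Start button:** pressed to its stop with about 49 N on the fingers, above 40 N. I took that limit to cover only the arm and gripper body. The button sprang back level with the stop button and test key, about 65 mm high in the side view.
- **Left alone:** I did not press the stop button or the test key. The loose things look unmoved in the last pictures.

Three readings disagreed:
- **Finger ends:** the closed fingers really ended about 31–35 mm above the reported TCP. I worked from depth readings and contact instead.
- **Force:** it read close to zero while the lid was pressed against its stop, so there I judged by position.
- **Cameras:** the side and top views differed by 4–7 mm in y at the console, so I aimed between them.

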